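Move the tall parts tube to the bench stand

ROBOT

A 6-joint arm with a two-finger parallel gripper is mounted at the origin on the work surface. World frame = base frame: x ahead of the robot, y to its left, z up, the work surface at z = 0. Lengths are in mm, angles in degrees, forces in N, time in s.
With the tool pointing down it reaches from about 350 to 850 mm from the base axis. Payload 8.1 kg.
Tool frame: the origin (TCP) lies at the very end of the fingers, on their centre line; the grasp point (between the pads) lies 19 mm behind it; z points along the fingers, y is the line along which they close (so a half turn about z gives the same grasp; the last joint's range is limited). The gripper opens to 85 mm and grips with 20 to 120 N. Pads are 22 mm wide; open, the fingers measure 114 mm over their backs; the gripper's body (76 mm by 85 mm) begins 54 mm behind the grasp point. The pads swing forward as they close: fully open they stand 13 mm farther back than shut.
Start: joints at [-82.07, 7.471, 85.268, -0, 87.261, -4.893], TCP at [133.182, -585.037, 231.292] pointing down, gripper open.
Joint ranges: [-169.43, 169.43], [-51.17, 129.36], [1.28, 143.12], [-76.62, 256.62], [0, 156.53], [-152.29, 152.29]. Speed limits (degrees/s): [136.94, 136.94, 159.86, 180, 180, 180].

INTERFACE

Orientations are given as [roll, pitch, yaw] about the fixed x, y, z axes, in that order (R = Rz(yaw) Ry(pitch) Rx(roll)).
In Python, from bench import sense, eyes, job, models gives the robot as it stands. The module is installed in compiled form; this text tells all that it offers.
- The arm moves only by the tool apply_moves, never from a script. Its argument "rows" is a list of rows, each a list of 6 numbers: the shift along the tool's x, y, z in mm, then the turn, a rotation vector about the tool's x, y, z in rad. In form: [[dx, dy, dz, rx, ry, rz], ...]. A call has exactly 5 rows; each row shifts and turns the commanded pose from where the row before left it, along the tool's axes as they then stand; what a row does not reach is not made up. A row lasts 1/8 s, in which the tool goes at most 62.5 mm and 10.7 degrees, less where a joint would pass 70% of its speed; a pose out of reach is approached as far as the arm can. A call is refused whole if a number of a shift passes 62.5 or a number of a turn 0.188, either way. A call with a gripper value outside its range is refused whole. "fingers" is the finger opening in mm, from 0 to 85.4, set as the call begins (left out, the last holds). The fingers move at their own pace and stop on an object; "grip_force" is the grip in N (left out, the last holds). Time passes only in rows, so rows that do not move let the fingers close, or fill a call up. It gives the time, the measured TCP pose, the force, the opening and the grip force at its end, in the units of the state.
- sense(): the state, without advancing time (a new reading comes with each control period).
- eyes.snapshot(name): name is "scene" or "top" or "wrist"; returns (picture, depth): 420x560x3 uint8, red, green, blue; 420x560 float32, mm along the optical axis (not along the pixel's ray), 0 where there is no reading.
- eyes.get_calibration(name): a dict with "intrinsics" (3x3 intrinsics, pixels), "R" (3x3) and "t" (3): a world point X has camera coordinates R X + t; the wrist camera has in their place "mount" (4x4, takes a point from camera to tool coordinates, whose origin is the TCP and whose axes are the flange's). Camera axes: x right, y down, z forward; pixel columns grow to the right and rows downward; lengths in mm; the calibration is good to about 2 mm. A picture is of the moment at which its call begins: read the wrist's pose just before it. get_calibration takes no time and is no camera call.
- job.hand_in(): hands the job in; it is judged then, once.
Trained networks look in the newest picture that a camera, given by its name, has taken for a name from the list of things; names that differ only in an ending like _2 or _b are one class to them, and where a whole thing is asked for, a point or a joint stands for the part that bears it (a point fixed in the world has none). Each returns a list of dicts, best first, with "confidence" (0 to 1); they miss things now and then, are a little off and sometimes report something else, mostly with a low value. They report only what shows in the picture. A call takes as long as a camera call. They do not tell look-alikes from the thing itself.
- models.boxes_of(name, camera): "xyz" ([x, y, z] in mm, in world coordinates, good to about 4 mm: the middle of the surface that is visible of it).
- models.cut_out(name, camera): "pixels" (420x560 bool, what is visible of it).
- models.place_of(name, camera): "xyz" ([x, y, z] in mm, in world coordinates, good to about 4 mm: a listed point, or the origin of a listed thing).
The state is a dict: "time": time; "joint_pos": joint angles; "qd": joint speeds; "joint_efforts": joint torques, N m; "tool_pos": TCP position; "tcp_rot": TCP orientation; "ft_force": force on the tool from outside, world axes, zero at the start; "wrist_torque": the same for the moment, N m; "finger_gap": finger opening in mm; "grip_force": force on a finger pad.
Only numpy, scipy, OpenCV 4.12 (cv2) and the standard library are available. Lean on these libraries where they do the work, as an engineer would, in place of code of your own. Each camera call takes 0.05 s, during which the arm holds its last target. There are 200 camera calls.

TASK

Take the tall parts tube out of the long three-hole rack and stand it in the empty hole of the short two-hole metal stand, right down to the bottom of the hole. Lower it in and let go of it there, do not let it drop, and leave the two short tubes in the rack where they are.

Things in the scene. Friction and masses are not known exactly. Their poses are not given: they have to be found in the camera images.
- tall_tube: Tall closed white plastic tube, white cap, dark seam, 24 mm diameter throughout, 130 mm tall, about 60 g. Origin: centre of its flat underside; z up to the cap. Stands upright in one hole of the rack, underside 15 mm and top 145 mm above the table. Rack: fixed grey plastic block 60 x 170 x 60 mm high, a row of three holes 50 mm apart, each 30 mm wide, 45 mm deep; may be left or right of the robot.
- free_hole: Empty hole of the stand: upright, 30 mm wide, 45 mm deep, mouth 60 mm above the table with a 5 mm chamfer; thin black disc on its floor. Origin: centre of its floor, 15 mm above the table; z up. Stand: fixed metal block 70 x 120 x 60 mm high with two holes 50 mm apart, on the other side of the robot from the rack; a short tube, top at 95 mm, fills the other hole.
- short_tube_a: A short capped tube like the tall one, 24 mm in diameter but only 80 mm tall, standing in another hole of the rack, its top 95 mm above the table. Origin: centre of its underside, z up. To be left there.
- short_tube_b: A second short capped tube, the same as the first, 24 mm in diameter and 80 mm tall, in the remaining hole of the rack. Origin: centre of its underside, z up. To be left there.
Things that resemble listed ones, but are neither listed nor needed, are in the scene too. What is shaped like the tall_tube but orange is not meant.

How it is judged (in metres and radians):
On the way:
1. the tall tube is lifted clear of the rack, its underside above the rack's top (height (world z) of tall_tube above 0.065 m), for 0.1 s.
At the end, for the whole second after the job is handed in: The tall tube stands in the stand's empty hole, cap up: its underside within 10 mm of the hole's axis and less than 6 mm above the hole's floor, leaning less than 0.2 rad, at rest; the two short tubes are within 30 mm of where they started, still in the rack (horizontal distance between tall_tube and free_hole below 0.01 m and z of tall_tube in the frame of free_hole below 0.006 m and angle between tall_tube's own z axis and vertical below 0.2 rad and linear speed of tall_tube below 0.02 m/s and distance of each of short_tube_a, short_tube_b from where it was at the start of the episode below 0.03 m); the robot touches nothing.
It fails at once if the tall tube falls freely (faster than 0.6 m/s with no finger on it, a drop of about 20 mm) (linear speed of tall_tube above 0.6 m/s and contact force between the fingers and tall_tube below 0.05 N).
It fails at once if a short tube of the rack is moved more than 30 mm (distance of any of short_tube_a, short_tube_b from where it was at the start of the episode above 0.03 m).
It also fails if it takes over 42 s, if anything falls off the work surface, if the arm or the gripper's body presses on something with over 40 N, if the wrist force passes 120 N, or if a joint passes its speed limit or range.

## Working session

There is one attempt and no reset: what is moved stays moved. The work goes in short steps, Python scripts to look and compute and a tool call to move; the robot and the scene stay as the last step left them, time stands still between calls to the robot, and variables do not carry over. Pictures are saved under pics/ and viewed, at most 10 in all, crops included, and the job is handed in when it is done.

Besides the shell and the picture viewer there is one more tool, called after ">>>" in YAML: its name, and indented under it one key for each argument. apply_moves: Moves the arm, as the interface text tells. Its arguments: {"type":"object","properties":{"rows":{"type":"array"},"fingers":{"type":"number"},"grip_force":{"type":"number"}},"required":["rows"]}

```bash
mkdir -p pics; python3 - <<'E'
from bench import sense, eyes, models
import cv2, numpy as np
s=sense(); print(s['time'],s['tool_pos'],s['tcp_rot'],s['finger_gap'])
ims=[]
for c in ['scene','top']:
    p,d=eyes.snapshot(c); ims.append(p); np.savez(''+c,p=p,d=d)
    for n in ['tall_tube','free_hole','short_tube_a']:
        print(c,n,[(np.round(r['xyz'],0).tolist(),round(r['confidence'],2)) for r in models.place_of(n,c)])
im=np.hstack(ims); im=cv2.resize(im,(800,300))
cv2.imwrite('pics/a.png',im[:,:,::-1])
print(sense()['time'])
E
```

```text
0.0 [ 133.1180386  -584.46436035  230.21388021] [-1.79890698e+02 -1.06138382e-02  1.28212801e+01] 85.3558309828546
scene tall_tube [([539.0, -161.0, 16.0], 0.95), ([640.0, -131.0, -0.0], 0.94), ([638.0, -217.0, 3.0], 0.71)]
scene free_hole []
scene short_tube_a [([550.0, -115.0, 20.0], 0.83), ([527.0, -209.0, 14.0], 0.66)]
top tall_tube [([638.0, -219.0, -4.0], 0.86), ([538.0, -159.0, 11.0], 0.64), ([643.0, -132.0, 2.0], 0.49)]
top free_hole [([494.0, 225.0, 17.0], 0.42)]
top short_tube_a [([555.0, -112.0, 16.0], 0.74), ([524.0, -207.0, 17.0], 0.63)]
0.4
```

View pics/a.png

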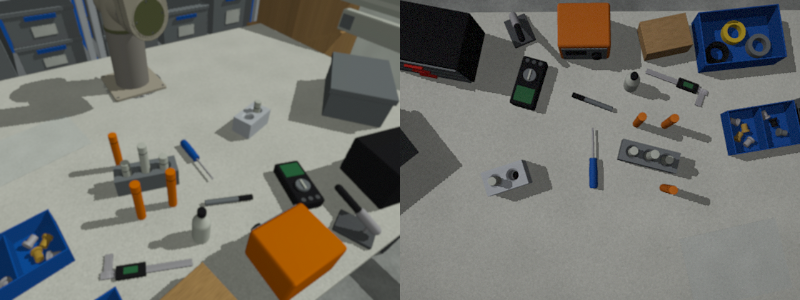

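The left picture shows the rack with the tall white tube in its middle hole, at about (143,155). Orange look-alikes stand around it. In the top view the stand is at about (505,178), with its dark free hole on the right at (513,174). Next I'll refine the positions from depth.

```bash
cat > h.py <<'E'
import numpy as np
from bench import eyes
def cloud(d,c):
    k=eyes.get_calibration(c);K=k['intrinsics'];R=np.array(k['R']);t=np.array(k['t'])
    v,u=np.indices(d.shape);P=np.stack([(u-K[0][2])*d/K[0][0],(v-K[1][2])*d/K[1][1],d],-1)
    return np.where(d[...,None]>0,(P-t)@R,np.nan)
E
python3 - <<'E'
from h import *; import cv2
for c in ['top','scene']:
    z=np.load(c+'.npz');P=cloud(z['d'],c);p=z['p'].astype(int)
    m=(P[...,2]>80)&(P[...,2]<200)&(P[...,0]>380)&(P[...,0]<720)&(np.abs(P[...,1])<320)
    n,l,st,ce=cv2.connectedComponentsWithStats(m.astype(np.uint8))
    for i in range(1,n):
        if st[i,4]<15: continue
        Q=P[l==i]; zt=np.percentile(Q[:,2],95); T=Q[Q[:,2]>zt-6]
        print(c,st[i,4],'ztop',zt.round(),'mid of top',((T.max(0)+T.min(0))/2).round(1),T.mean(0).round(1),'ext',np.ptp(T,0).round(),p[l==i].mean(0).round())
    m=(P[...,2]>52)&(P[...,2]<68)&(P[...,0]>380)&(P[...,0]<720)&(np.abs(P[...,1])<320)
    for s in (1,-1):
        Q=P[m&(P[...,1]*s>0)]; print('block',s,len(Q), __import__('cv2').minAreaRect(Q[:,:2].astype(np.float32)),Q[:,2].mean())
z=np.load('top.npz');P=cloud(z['d'],'top')
m=(P[...,2]<48)&(abs(P[...,0]-494)<22)&(abs(P[...,1]-225)<22); print('hole floor',P[m].mean(0),m.sum(),P[m][:,2].min())
im=z['p'][200:300,90:220]
a=cv2.resize(im,(780,600),interpolation=cv2.INTER_CUBIC); cv2.imwrite('pics/b.png',a[:,:,::-1])
E
```

```text
top 176 ztop 132.0 mid of top [ 641.5 -131.3  130.4] [ 641.5 -131.   130.8] ext [22. 21.  7.] [134.  75.  27.]
top 205 ztop 133.0 mid of top [ 636.1 -217.4  130.9] [ 636.2 -216.9  130.5] ext [23. 23.  8.] [131.  72.  26.]
top 123 ztop 98.0 mid of top [ 553.1 -110.8   96.3] [ 553.2 -110.9   95.9] ext [22. 22.  8.] [133. 136. 130.]
top 195 ztop 148.0 mid of top [ 540.7 -158.9  146.1] [ 540.4 -159.   145.8] ext [22. 22.  7.] [122. 125. 120.]
top 129 ztop 98.0 mid of top [ 527.3 -207.2   96.3] [ 527.2 -207.2   95.9] ext [20. 23.  8.] [83. 85. 81.]
top 144 ztop 99.0 mid of top [477.3 275.4  96.5] [476.8 274.5  96.2] ext [21. 24.  8.] [122. 124. 119.]
top 195 ztop 133.0 mid of top [ 446.5 -208.   131.3] [ 446.8 -207.6  131. ] ext [21. 23.  8.] [138.  74.  24.]
block 1 1773 ((484.117919921875, 251.5711212158203), (70.19853210449219, 120.84573364257812), 17.5200138092041) 60.89461459847878
block -1 1947 ((560.6027221679688, -174.54481506347656), (182.0675048828125, 180.2811279296875), 57.775634765625) 60.4796243300442
scene 92 ztop 96.0 mid of top [480.  271.9  93.6] [482.1 272.4  94. ] ext 
[... 346 characters left out ...]
  7.] [137. 141. 131.]
scene 155 ztop 96.0 mid of top [ 531.1 -209.    93.1] [ 532.8 -209.5   93.9] ext [25. 23.  7.] [107. 110. 101.]
scene 372 ztop 131.0 mid of top [ 645.8 -133.1  128.2] [ 646.8 -133.5  129.1] ext [25. 23.  7.] [138.  72.   6.]
scene 406 ztop 131.0 mid of top [ 640.5 -218.9  128.8] [ 641.4 -219.2  129.3] ext [23. 23.  8.] [144.  76.   8.]
block 1 835 ((487.5809326171875, 249.92022705078125), (71.92208862304688, 123.6979751586914), 17.520915985107422) 58.82756959213705
block -1 1902 ((565.1964111328125, -166.6026611328125), (169.92735290527344, 196.187744140625), 74.79362487792969) 59.01116301965352
hole floor [491.37433637 235.28692054  22.6996942 ] 154 12.575795327241913
```

View pics/b.png

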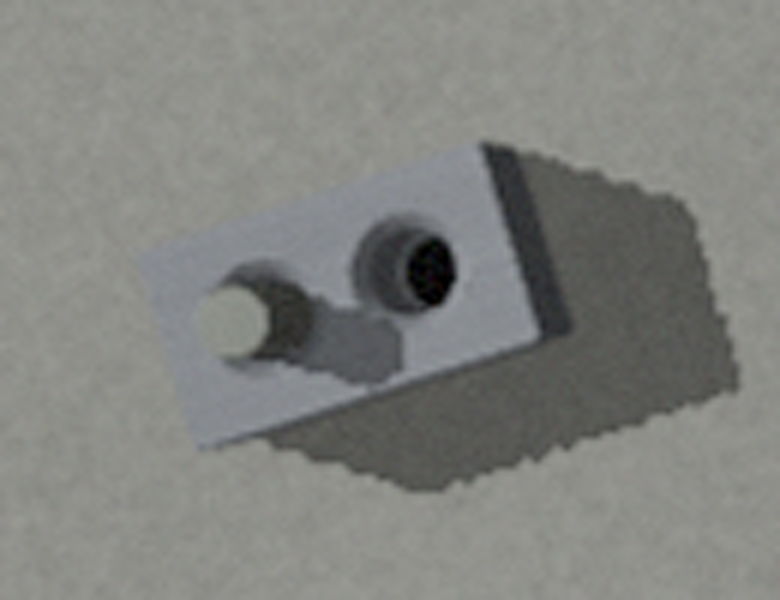

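Everything fits together:
- **Tall tube:** about (541,-160). The rack row runs at 75°, so the fingers should close across it, at yaw 75.
- **Free hole:** about (492,227).

I'll write a helper that turns a target pose into tool-frame rows.

```bash
cat > plan.py <<'E'
import numpy as np
from scipy.spatial.transform import Rotation as Ro
def plan(p0,e0,p1,yaw,n):
    """n equal rows from (p0, rpy e0) to p1 pointing down at yaw"""
    R0=Ro.from_euler('xyz',e0,degrees=True);R1=Ro.from_euler('xyz',[180,0,yaw],degrees=True)
    w=(R0.inv()*R1).as_rotvec()/n; d=(np.array(p1)-p0)/n; out=[]
    for i in range(n):
        out.append([round(float(x),1) for x in (R0*Ro.from_rotvec(w*i)).inv().apply(d)]+[round(float(x),3) for x in w])
    for i in range(0,n,5): print(out[i:i+5])
E
python3 -c "
from plan import *
plan([133.18,-585.04,231.29],[180,0,12.82],[541,-160,225],75,15)"
```

```text
[[32.8, -21.6, 0.4, 0.0, 0.0, -0.072], [34.3, -19.2, 0.4, 0.0, 0.0, -0.072], [35.6, -16.6, 0.4, 0.0, 0.0, -0.072], [36.7, -14.0, 0.4, 0.0, 0.0, -0.072], [37.6, -11.3, 0.4, 0.0, 0.0, -0.072]]
[[38.3, -8.6, 0.4, 0.0, 0.0, -0.072], [38.8, -5.8, 0.4, 0.0, 0.0, -0.072], [39.2, -3.0, 0.4, 0.0, 0.0, -0.072], [39.3, -0.1, 0.4, 0.0, 0.0, -0.072], [39.2, 2.7, 0.4, 0.0, 0.0, -0.072]]
[[38.9, 5.5, 0.4, 0.0, 0.0, -0.072], [38.4, 8.3, 0.4, 0.0, 0.0, -0.072], [37.7, 11.1, 0.4, 0.0, 0.0, -0.072], [36.8, 13.8, 0.4, 0.0, 0.0, -0.072], [35.7, 16.4, 0.4, 0.0, 0.0, -0.072]]
```

>>> apply_moves:
  rows:
    - [32.8,-21.6,0.4,0,0,-0.072]
    - [34.3,-19.2,0.4,0,0,-0.072]
    - [35.6,-16.6,0.4,0,0,-0.072]
    - [36.7,-14.0,0.4,0,0,-0.072]
    - [37.6,-11.3,0.4,0,0,-0.072]
  fingers: 85
  grip_force: 40

```text
time: 1.02
tool_pos: [270.1, -442.5, 229.4]
tcp_rot: [180.0, -0.0, 33.6]
ft_force: [-0.1, -0.5, -0.0]
finger_gap: 84.9
grip_force: 0.0
```

>>> apply_moves:
  rows:
    - [38.3,-8.6,0.4,0,0,-0.072]
    - [38.8,-5.8,0.4,0,0,-0.072]
    - [39.2,-3.0,0.4,0,0,-0.072]
    - [39.3,-0.1,0.4,0,0,-0.072]
    - [39.2,2.7,0.4,0,0,-0.072]

```text
time: 1.65
tool_pos: [406.5, -301.1, 227.5]
tcp_rot: [180.0, 0.0, 54.2]
ft_force: [-0.5, 0.8, 0.3]
finger_gap: 84.8
grip_force: 0.0
```

>>> apply_moves:
  rows:
    - [38.9,5.5,0.4,0,0,-0.072]
    - [38.4,8.3,0.4,0,0,-0.072]
    - [37.7,11.1,0.4,0,0,-0.072]
    - [36.8,13.8,0.4,0,0,-0.072]
    - [35.7,16.4,0.4,0,0,-0.072]

```text
time: 2.28
tool_pos: [543.1, -159.9, 225.4]
tcp_rot: [180.0, 0.0, 74.8]
ft_force: [0.2, 0.0, 0.1]
finger_gap: 85.2
grip_force: 0.0
```

```bash
cat > wr.py <<'E'
import sys,cv2,numpy as np
from bench import sense,eyes
from scipy.spatial.transform import Rotation as Ro
k=eyes.get_calibration('wrist');K=np.array(k['intrinsics']);M=np.array(k['mount'])
s=sense();p,d=eyes.snapshot('wrist')
v,u=np.indices(d.shape);C=np.stack([(u-K[0,2])*d/K[0,0],(v-K[1,2])*d/K[1,1],d],-1)
T=C@M[:3,:3].T+M[:3,3]; W=T@Ro.from_euler('xyz',s['tcp_rot'],degrees=True).as_matrix().T+s['tool_pos']
W[d==0]=np.nan; np.savez('wrist',p=p,d=d,W=W,T=T); cv2.imwrite(sys.argv[1],p[:,:,::-1])
print(s['time'],s['tool_pos'].round(1) if hasattr(s['tool_pos'],'round') else s['tool_pos'],s['tcp_rot'],s['finger_gap'],s['grip_force'],s['ft_force'])
E
python3 wr.py pics/c.png; python3 - <<'E'
import numpy as np
W=np.load('wrist.npz')['W']
m=(W[...,2]>138)&(W[...,2]<152)&(abs(W[...,0]-541)<30)&(abs(W[...,1]+160)<30)
Q=W[m];print(m.sum(),Q.min(0),Q.max(0),(Q.max(0)+Q.min(0))/2,Q.mean(0))
E
```

```text
2.275 [ 543.1 -159.9  225.4] [1.79979521e+02 4.39898417e-03 7.48428393e+01] 85.15194888585162 0.0 [0.16635143 0.0346301  0.12147263]
809 [ 529.55783943 -172.90655637  138.12815758] [ 552.59911126 -149.76630779  146.87030295] [ 541.07847535 -161.33643208  142.49923026] [ 541.29088102 -160.66246704  144.45783649]
```

View pics/c.png

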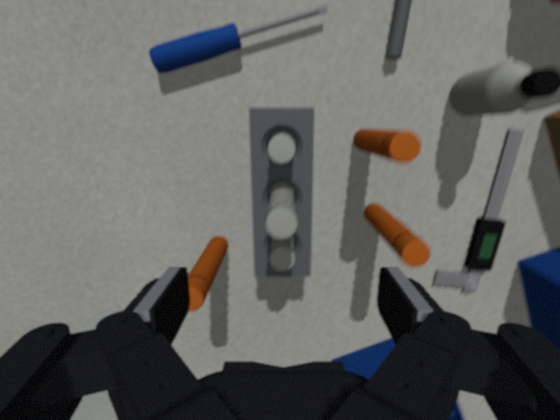

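The wrist view is clear. The tall tube's cap is at (282,222) between the fingers, and the short tubes are in line at (282,148) and (282,258). The orange tubes are clear of the fingers. Descending now.

>>> apply_moves:
  rows:
    - [-0.6,-0.9,15,0,0,0]
    - [-0.5,-0.9,15,0,0,0]
    - [0,0,15,0,0,0]
    - [0,0,15,0,0,0]
    - [0,0,15,0,0,0]

```text
time: 2.95
tool_pos: [539.8, -161.8, 149.1]
tcp_rot: [-180.0, -0.0, 74.7]
ft_force: [0.2, 0.4, -0.6]
finger_gap: 84.7
grip_force: 0.0
```

>>> apply_moves:
  rows:
    - [0,0,12,0,0,0]
    - [0,0,12,0,0,0]
    - [0,0,12,0,0,0]
    - [0,0,9,0,0,0]
    - [0,0,0,0,0,0]

```text
time: 3.58
tool_pos: [539.6, -161.2, 104.3]
tcp_rot: [-179.9, -0.0, 74.7]
ft_force: [-0.1, 0.7, -0.1]
finger_gap: 84.8
grip_force: 0.0
```

>>> apply_moves:
  rows:
    - [0,0,0,0,0,0]
    - [0,0,0,0,0,0]
    - [0,0,0,0,0,0]
    - [0,0,0,0,0,0]
    - [0,0,0,0,0,0]
  fingers: 10
  grip_force: 40

```text
time: 4.2
tool_pos: [540.6, -161.6, 105.8]
tcp_rot: [179.9, 0.0, 74.7]
ft_force: [-0.2, -1.1, 3.6]
finger_gap: 23.0
grip_force: 39.3
```

>>> apply_moves:
  rows:
    - [0,0,0,0,0,0]
    - [0,0,0,0,0,0]
    - [0,0,0,0,0,0]
    - [0,0,0,0,0,0]
    - [0,0,0,0,0,0]

```text
time: 4.82
tool_pos: [540.5, -161.6, 105.8]
tcp_rot: [180.0, 0.0, 74.7]
ft_force: [-0.2, -0.3, 5.7]
finger_gap: 22.8
grip_force: 39.3
```

>>> apply_moves:
  rows:
    - [0,0,-6,0,0,0]
    - [0,0,-10,0,0,0]
    - [0,0,-12,0,0,0]
    - [0,0,-12,0,0,0]
    - [0,0,-12,0,0,0]

```text
time: 5.45
tool_pos: [540.4, -161.6, 158.5]
tcp_rot: [180.0, 0.0, 74.7]
ft_force: [0.5, -0.2, -0.4]
finger_gap: 23.3
grip_force: 39.2
```

>>> apply_moves:
  rows:
    - [0,0,-15,0,0,0]
    - [0,0,-15,0,0,0]
    - [0,0,-15,0,0,0]
    - [0,0,-10,0,0,0]
    - [0,0,0,0,0,0]

```text
time: 6.08
tool_pos: [540.8, -161.7, 213.4]
tcp_rot: [179.9, 0.0, 74.7]
ft_force: [0.6, -0.1, -0.6]
finger_gap: 22.6
grip_force: 39.2
```

```bash
python3 wr.py pics/d.png; python3 - <<'E'
from plan import *
from bench import sense
s=sense();plan(s['tool_pos'],s['tcp_rot'],[492,227,212],75,15)
E
```

```text
6.075 [ 540.8 -161.7  213.4] [1.79897756e+02 1.27270785e-02 7.47025467e+01] 22.583724698267957 39.215871691703796 [ 0.56288247 -0.13835009 -0.57210339]
[[24.1, -9.9, 0.0, 0.0, 0.0, -0.0], [24.1, -9.9, 0.0, 0.0, 0.0, -0.0], [24.1, -9.9, 0.0, 0.0, 0.0, -0.0], [24.1, -9.9, 0.0, 0.0, 0.0, -0.0], [24.1, -9.9, 0.0, 0.0, 0.0, -0.0]]
[[24.2, -9.9, 0.0, 0.0, 0.0, -0.0], [24.2, -9.9, 0.0, 0.0, 0.0, -0.0], [24.2, -9.9, 0.0, 0.0, 0.0, -0.0], [24.2, -9.9, 0.0, 0.0, 0.0, -0.0], [24.2, -9.9, 0.0, 0.0, 0.0, -0.0]]
[[24.2, -9.9, 0.0, 0.0, 0.0, -0.0], [24.2, -9.9, 0.0, 0.0, 0.0, -0.0], [24.2, -9.8, 0.0, 0.0, 0.0, -0.0], [24.2, -9.8, 0.0, 0.0, 0.0, -0.0], [24.2, -9.8, 0.0, 0.0, 0.0, -0.0]]
```

>>> apply_moves:
  rows:
    - [12,-4.9,0,0,0,0]
    - [24.1,-9.9,0,0,0,0]
    - [28,-11.5,0,0,0,0]
    - [28,-11.5,0,0,0,0]
    - [28,-11.5,0,0,0,0]

```text
time: 6.75
tool_pos: [523.4, -30.8, 211.4]
tcp_rot: [-179.9, -0.0, 74.7]
ft_force: [-0.1, 0.6, 0.1]
finger_gap: 23.1
grip_force: 39.2
```

>>> apply_moves:
  rows:
    - [28,-11.5,0,0,0,0]
    - [28,-11.5,0,0,0,0]
    - [28,-11.5,0,0,0,0]
    - [28,-11.5,0,0,0,0]
    - [28,-11.5,0,0,0,0]

```text
time: 7.38
tool_pos: [504.7, 119.2, 211.5]
tcp_rot: [-179.9, 0.0, 74.7]
ft_force: [1.1, 0.2, -0.6]
finger_gap: 23.5
grip_force: 39.2
```

>>> apply_moves:
  rows:
    - [28,-11.5,0,0,0,0]
    - [28,-11.5,0,0,0,0]
    - [24,-9.6,0,0,0,0]
    - [16,-6.5,0,0,0,0]
    - [0,0,0,0,0,0]

```text
time: 8.0
tool_pos: [492.7, 221.4, 211.8]
tcp_rot: [-180.0, 0.0, 74.8]
ft_force: [0.7, -0.7, -0.5]
finger_gap: 23.3
grip_force: 39.2
```

```bash
python3 wr.py pics/e.png; python3 - <<'E'
from h import *; import cv2
from bench import eyes,models
p,d=eyes.snapshot('scene');P=cloud(d,'scene')
m=(P[...,2]>75)&(P[...,2]<125)&(abs(P[...,0]-500)<40)&(abs(P[...,1]-227)<22)
Q=P[m];print(len(Q),[(z,Q[abs(Q[:,2]-z)<5].min(0).round(1),Q[abs(Q[:,2]-z)<5].max(0).round(1)) for z in (85,95,105,115)])
W=np.load('wrist.npz')['W']
m=(abs(W[...,2]-60)<5)&(abs(W[...,0]-484)<80)&(abs(W[...,1]-250)<80)
print('stand wrist',m.sum(),cv2.minAreaRect(W[m][:,:2].astype(np.float32)))
a=p[80:220,280:420];a=cv2.resize(a,(560,560),interpolation=cv2.INTER_CUBIC)
w=cv2.imread('pics/e.png');cv2.imwrite('pics/f.png',cv2.resize(np.hstack([a[:420*560//560,:,::-1],w]) if 0 else np.hstack([cv2.resize(a,(420,420))[:,:,::-1],w]),(800,343)))
E
```

```text
8.0 [492.7 221.4 211.8] [-1.7995498e+02  2.5868414e-02  7.4811648e+01] 23.345635676135956 39.24287796020508 [ 0.74091115 -0.70995456 -0.46309367]Traceback (most recent call last):
  File "<stdin>", line 5, in <module>
    return umr_minimum(a, axis, None, out, keepdims, initial, where)
ValueError: zero-size array to reduction operation minimum which has no identity
```

```bash
cat > chk.py <<'E'
from h import *; import cv2,sys
from bench import sense
p,d=eyes.snapshot('scene');P=cloud(d,'scene')
print(sense()['tool_pos'])
for z in (120,125,130,140,150,160,170,180):
    m=(abs(P[...,2]-z)<5)&(abs(P[...,0]-500)<50)&(abs(P[...,1]-222)<24)&(p.min(-1)>70)
    Q=P[m]
    if len(Q)>3: print(z,len(Q),Q.min(0).round(1),Q.max(0).round(1))
W=np.load('wrist.npz')['W']
m=(abs(W[...,2]-60)<5)&(abs(W[...,0]-484)<80)&(abs(W[...,1]-250)<80)
print('stand wrist',m.sum(),cv2.minAreaRect(W[m][:,:2].astype(np.float32)))
a=cv2.resize(p[70:210,280:420],(420,420),interpolation=cv2.INTER_CUBIC)[:,:,::-1]
cv2.imwrite('pics/f.png',cv2.resize(np.hstack([a,cv2.imread('pics/e.png')]),(800,343)))
E
python3 chk.py
```

```text
[493.45024011 219.79866669 212.11408201]
120 14 [493.1 208.5 121.4] [509.1 226.4 124.9]
125 35 [493.1 208.5 121.4] [509.1 229.2 129.8]
130 41 [488.2 208.6 125. ] [508.4 229.2 135. ]
140 39 [487.6 208.4 135. ] [508.5 228.9 144.9]
150 48 [487.  208.4 145.1] [508.4 226.6 154.7]
160 43 [491.8 208.5 155.9] [508.3 229.  164.6]
170 48 [487.  208.8 165.1] [508.6 228.8 175. ]
180 48 [488.  208.2 176.2] [509.3 229.4 184.9]
stand wrist 7230 ((484.81793212890625, 249.47503662109375), (70.28504943847656, 120.2533187866211), 17.439090728759766)
```

View pics/f.png

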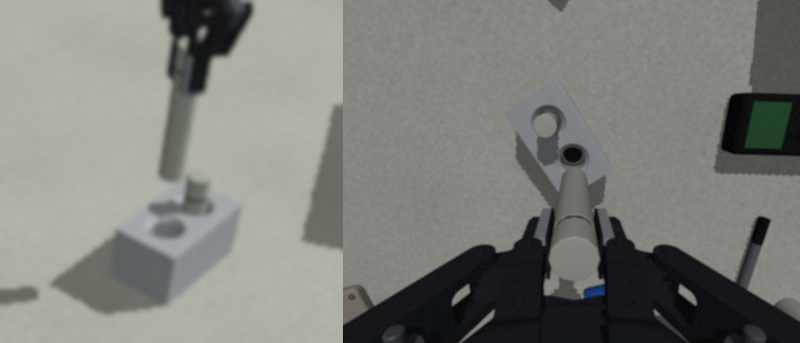

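The tube hangs plumb. The hole lies about (-1.2, +6.6) mm from it, and the wrist and scene measurements agree. I'll shift over and lower to just above the mouth.

>>> apply_moves:
  rows:
    - [3,-1.5,0,0,0,0]
    - [3,-1.4,0,0,0,0]
    - [0,0,10,0,0,0]
    - [0,0,10,0,0,0]
    - [0,0,10,0,0,0]

```text
time: 8.78
tool_pos: [491.9, 226.9, 181.0]
tcp_rot: [-180.0, 0.0, 74.7]
ft_force: [-0.6, 0.0, -1.2]
finger_gap: 23.2
grip_force: 39.2
```

>>> apply_moves:
  rows:
    - [0,0,10,0,0,0]
    - [0,0,9,0,0,0]
    - [0,0,0,0,0,0]
    - [0,0,0,0,0,0]
    - [0,0,0,0,0,0]

```text
time: 9.4
tool_pos: [492.6, 227.2, 163.9]
tcp_rot: [180.0, -0.0, 74.7]
ft_force: [-0.1, -0.2, -0.4]
finger_gap: 23.3
grip_force: 39.2
```

```bash
sed -i 's/(120,125,130,140,150,160,170,180)/(75,80,100,110,120)/' chk.py; sed -i 's/f.png/g.png/;s/e.png/e2.png/' chk.py; python3 wr.py pics/e2.png; python3 chk.py
```

```text
9.4 [492.6 227.2 163.9] [ 1.79952394e+02 -3.06376527e-02  7.47010385e+01] 23.305492108046778 39.24340903759003 [-0.06968299 -0.18106943 -0.44406731]
[492.50744084 227.17592691 163.80402978]
75 24 [488.7 215.8  72.8] [508.2 236.4  79.7]
80 37 [489.  215.8  75.5] [508.2 236.4  84.9]
100 39 [487.8 214.6  96. ] [508.4 234.4 104.7]
110 37 [488.2 214.1 105. ] [508.4 235.8 114.8]
120 40 [490.4 215.2 115.1] [507.9 235.4 125. ]
stand wrist 9734 ((484.6506042480469, 249.31585693359375), (70.54551696777344, 120.51734924316406), 17.422374725341797)
```

View pics/g.png

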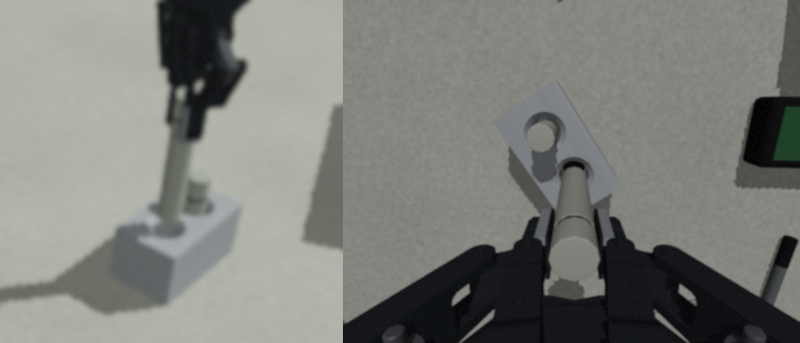

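The tube is over the mouth, within about 1 mm. I'll lower it slowly and watch the force.

>>> apply_moves:
  rows:
    - [-0.5,-0.5,4,0,0,0]
    - [0,0,4,0,0,0]
    - [0,0,4,0,0,0]
    - [0,0,4,0,0,0]
    - [0,0,4,0,0,0]

```text
time: 10.12
tool_pos: [491.5, 226.7, 142.9]
tcp_rot: [-180.0, 0.0, 74.7]
ft_force: [-0.2, 0.2, -0.8]
finger_gap: 23.2
grip_force: 39.2
```

>>> apply_moves:
  rows:
    - [0,0,4,0,0,0]
    - [0,0,4,0,0,0]
    - [0,0,4,0,0,0]
    - [0,0,4,0,0,0]
    - [0,0,4,0,0,0]

```text
time: 10.75
tool_pos: [491.6, 226.7, 123.0]
tcp_rot: [180.0, 0.0, 74.7]
ft_force: [0.3, 0.1, -1.2]
finger_gap: 23.4
grip_force: 39.2
```

Already 27 mm into the hole with no contact. About 18 mm remain.

>>> apply_moves:
  rows:
    - [0,0,3,0,0,0]
    - [0,0,3,0,0,0]
    - [0,0,3,0,0,0]
    - [0,0,3,0,0,0]
    - [0,0,2,0,0,0]

```text
time: 11.38
tool_pos: [491.5, 226.7, 109.1]
tcp_rot: [-180.0, 0.0, 74.7]
ft_force: [-0.7, 0.3, -0.6]
finger_gap: 23.4
grip_force: 39.2
```

>>> apply_moves:
  rows:
    - [0,0,1,0,0,0]
    - [0,0,1,0,0,0]
    - [0,0,0.8,0,0,0]
    - [0,0,0.2,0,0,0]
    - [0,0,0,0,0,0]

```text
time: 12.0
tool_pos: [491.6, 226.7, 106.3]
tcp_rot: [180.0, -0.0, 74.7]
ft_force: [-0.8, 0.2, -1.3]
finger_gap: 22.9
grip_force: 39.2
```

>>> apply_moves:
  rows:
    - [0,0,0.4,0,0,0]
    - [0,0,0.4,0,0,0]
    - [0,0,0.4,0,0,0]
    - [0,0,0,0,0,0]
    - [0,0,0,0,0,0]

```text
time: 12.62
tool_pos: [491.8, 226.8, 105.8]
tcp_rot: [180.0, -0.0, 74.7]
ft_force: [-2.0, -1.2, 5.1]
finger_gap: 22.9
grip_force: 39.7
```

At 105.8 mm the tube meets the floor with 5 N, the same height as when it was grasped, so it is seated. Releasing.

>>> apply_moves:
  rows:
    - [0,0,0,0,0,0]
    - [0,0,0,0,0,0]
    - [0,0,0,0,0,0]
    - [0,0,0,0,0,0]
    - [0,0,0,0,0,0]
  fingers: 80

```text
time: 13.25
tool_pos: [491.6, 226.7, 105.0]
tcp_rot: [-180.0, 0.0, 74.7]
ft_force: [0.3, 0.5, 0.0]
finger_gap: 80.4
grip_force: 0.0
```

>>> apply_moves:
  rows:
    - [0,0,-6,0,0,0]
    - [0,0,-10,0,0,0]
    - [0,0,-15,0,0,0]
    - [0,0,-15,0,0,0]
    - [0,0,-15,0,0,0]

```text
time: 13.88
tool_pos: [491.9, 226.8, 167.7]
tcp_rot: [179.9, -0.0, 74.7]
ft_force: [-0.7, 0.3, 0.2]
finger_gap: 79.8
grip_force: 0.0
```

>>> apply_moves:
  rows:
    - [0,0,-15,0,0,0]
    - [0,0,-15,0,0,0]
    - [0,0,-10,0,0,0]
    - [0,0,0,0,0,0]
    - [0,0,0,0,0,0]

```text
time: 14.5
tool_pos: [491.3, 226.6, 205.4]
tcp_rot: [-180.0, 0.0, 74.7]
ft_force: [0.6, -0.1, 0.0]
finger_gap: 80.2
grip_force: 0.0
```

```bash
python3 - <<'E'
from h import *; import cv2
p,d=eyes.snapshot('scene');P=cloud(d,'scene')
m=(P[...,2]>65)&(P[...,2]<160)&(abs(P[...,0]-498)<25)&(abs(P[...,1]-227)<20)&(p.min(-1)>60)
Q=P[m];print('ztop',np.percentile(Q[:,2],[95,99]))
for z in (75,100,125,138):
    q=Q[abs(Q[:,2]-z)<5]; print(z,q.min(0).round(1),q.max(0).round(1))
cv2.imwrite('pics/k.png',p[:,:,::-1])
E
```

```text
ztop [145.00495249 146.19283168]
75 [487.1 215.7  70.2] [507.2 233.   80. ]
100 [485.  215.3  95.4] [508.1 235.5 104.6]
125 [490.7 215.8 120.1] [507.3 234.9 129.6]
138 [488.9 215.1 133.1] [507.5 236.9 143. ]
```

View pics/k.png

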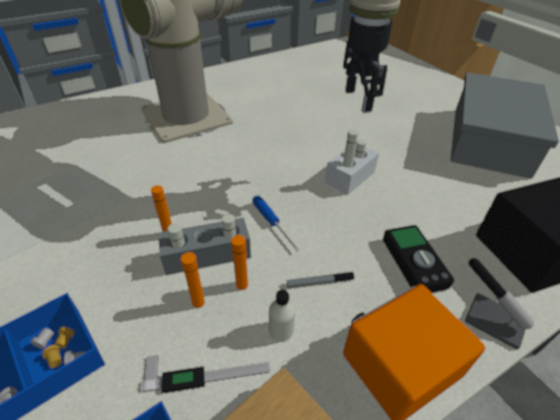

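The tall tube stands upright in the stand at (350,150), with its top at 145 mm, so it is on the hole's floor. The gripper is clear above it. Both short tubes are still in the rack at (176,238) and (229,228).

```bash
python3 -c "
from bench import job
print(job.hand_in())"
```

```text
the job is handed in; nothing more can be done
None
```

The tall tube is standing upright at the bottom of the stand's free hole and released, both short tubes are still in the rack, and the job is handed in (no verdict was returned).

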